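# Find the tilting cover of the bench connection box and open it

### The arm

A 6-joint arm with a two-finger parallel gripper is mounted at the origin on a cart in front of the work surface, level with it; the furniture and walls round the work are solid. World frame = base frame: x ahead of the robot, y to its left, z up, the work surface at z = 0. Lengths are in mm, angles in rad, forces in N, time in s.
With the tool pointing down it reaches from about 350 to 725 mm from the base axis. Payload 6 kg.
Tool frame: the origin (TCP) lies between the finger pads; the fingertips stand 25 mm ahead of it and the grasp point (between the pads) lies 6 mm ahead of it; z points along the fingers, y is the line along which they close (so a half turn about z gives the same grasp; the last joint's range is limited). The gripper opens to 85 mm and grips with 20 to 120 N. Pads are 22 mm wide; open, the fingers measure 114 mm over their backs; the gripper's body (76 mm by 85 mm) begins 54 mm behind the grasp point. The pads swing forward as they close: fully open they stand 13 mm farther back than shut.
Start: joints at [1.62, 0.04, 0.085, 0, -1.615, -0.334], TCP at [168.553, 575.818, 256.261] pointing down, gripper open.
Joint ranges: [-2.56, 2.56], [-1.29, 2.01], [-1.08, 1.49], [-3.29, 1.98], [-2.81, -0.18], [-2.99, 2.99]. Speed limits (rad/s): [2.57, 2.57, 3.01, 3.14, 3.14, 3.14].

### API

Orientations are given as a unit quaternion [w, x, y, z].
In Python, from station import arm gives the robot as it stands. The module is installed in compiled form; this text tells all that it offers.
- The arm moves only by the shell command python3 -m creep 'ROWS' [OPENING]. ROWS is JSON, a list of rows, each a list of 6 numbers: the shift along the world's x, y, z in cm, then the turn, a rotation vector about the world's x, y, z in rad. In form: [[tx, ty, tz, ax, ay, az], ...]. A call has 1 to 20 rows; each row shifts and turns the commanded pose from where the row before left it; what a row does not reach is not made up. A row lasts 1/8 s, in which the tool goes at most 62.5 mm and 10.7 degrees, less where a joint would pass 70% of its speed; a pose out of reach is approached as far as the arm can. A call with a gripper value outside its range is refused whole. OPENING is the gripper's target within -1 to 1 (fully open at 1, half-way at 0, shut at -1), set as the call begins (- or left out, the last holds). The fingers move at their own pace and stop on an object; the grip force is fixed at half the most. Time passes only in rows, so rows that do not move let the fingers close. It gives the time, the measured TCP pose, the force, the opening and the grip force at its end, in the units of the state.
- arm.read_state(): the state, without advancing time (a new reading comes with each control period).
- arm.read_camera(name): name is "scene" or "top" or "wrist"; returns a dict with "img" (400x640x3 uint8, red, green, blue), "camera_matrix" (3x3 intrinsics, pixels), "view" (4x4, takes a point from world to camera coordinates). Camera axes: x right, y up, looking along -z (the intrinsics and any distortion apply to the point x, -y, -z); pixel columns grow to the right and rows downward; lengths in mm; the calibration is good to about 2 mm. A picture is of the moment at which its call begins. There is no depth.
- arm.finish_job(): hands the job in; it is judged then, once.
The state is a dict: "time_s": time; "joint_positions": joint angles; "joint_vel": joint speeds; "tau": joint torques, N m; "eef_pos": TCP position; "tool_rot": TCP orientation; "contact_force": force on the tool from outside, world axes, zero at the start; "moment": the same for the moment, N m; "width": opening from 0.0 (shut) to 1.0 (fully open); "gripper_force": force on a finger pad.
Only numpy, scipy, OpenCV 4.12 (cv2) and the standard library are available. Lean on these libraries where they do the work, as an engineer would, in place of code of your own. Each camera call takes 0.05 s, during which the arm holds its last target. There are 200 camera calls.

### The job

Only one of the four identical covers on the bench connection box is the tilting one over the outlets; the other three are blanks clipped down. Press gently with a fingertip on the ribbed far end of the covers, one after another, until you find the one that rocks, then push that cover open until it stands upright, ready for a lead to be plugged in. Only press and push: do not squeeze or force a cover, and do not pick up or shift the specimen pot, the tubes or the marker round the box.

Things in the scene. Friction and masses are not known exactly. Their poses are not given: they have to be found in the camera images.
- service_box: bench connection box fixed to the bench: a low grey and aluminium box 132 mm deep (x), 312 mm long (y), 72 mm high, with four identical bays side by side along its y axis, 72 mm apart. Origin: centre of the underside, on the bench top. Its x axis points away from its front (the front faces roughly towards the robot), y to the left along the row, z up.
- bay_a: one of the four bays, in any order in the row: 126 x 72 x 66 mm well, 4 mm walls, rim 70 mm above the bench. Its plastic cover, 114 (x) x 60 (y) x 6 mm, lies flush with the rim, 2 mm gap all round; all four look alike. Cross pin of a cover: along y, 10 mm beyond the bay's middle, 6 mm below the rim. Origin: centre of the underside, 4 mm above the bench; axes as the box's.
- cover_a (a joint): angle of the cover of bay_a, rad: 0 shut and level; grows as the ribbed far end sinks into the well and the front edge rises; 1.57 (its stop) is upright. The free cover starts to turn at 2 to 4 N pressed on its ribs, its hinge has drag and holds it at whatever angle it is left. A clipped cover yields 1 to 2 mm at its ribs and springs back.
- press_a (a point): point on the top face of the cover of bay_a, in the middle of its three low thumb ribs, 28 mm beyond the pin line (19 mm from the cover's far edge). Moves with the cover. The well below is about 60 mm deep and empty there; its inner back wall is 21 mm farther back.
- lip_a (a point): middle of the front top edge of the cover of bay_a (end nearest the robot), 67 mm from the pin line. Moves with the cover: it rises as the cover tips.
- bay_b: one of the four bays, in any order in the row: 126 x 72 x 66 mm well, 4 mm walls, rim 70 mm above the bench. Its plastic cover, 114 (x) x 60 (y) x 6 mm, lies flush with the rim, 2 mm gap all round; all four look alike. Cross pin of a cover: along y, 10 mm beyond the bay's middle, 6 mm below the rim. Origin: centre of the underside, 4 mm above the bench; axes as the box's.
- cover_b (a joint): angle of the cover of bay_b, rad: 0 shut and level; grows as the ribbed far end sinks into the well and the front edge rises; 1.57 (its stop) is upright. The free cover starts to turn at 2 to 4 N pressed on its ribs, its hinge has drag and holds it at whatever angle it is left. A clipped cover yields 1 to 2 mm at its ribs and springs back.
- press_b (a point): point on the top face of the cover of bay_b, in the middle of its three low thumb ribs, 28 mm beyond the pin line (19 mm from the cover's far edge). Moves with the cover. The well below is about 60 mm deep and empty there; its inner back wall is 21 mm farther back.
- lip_b (a point): middle of the front top edge of the cover of bay_b (end nearest the robot), 67 mm from the pin line. Moves with the cover: it rises as the cover tips.
- bay_c: one of the four bays, in any order in the row: 126 x 72 x 66 mm well, 4 mm walls, rim 70 mm above the bench. Its plastic cover, 114 (x) x 60 (y) x 6 mm, lies flush with the rim, 2 mm gap all round; all four look alike. Cross pin of a cover: along y, 10 mm beyond the bay's middle, 6 mm below the rim. Origin: centre of the underside, 4 mm above the bench; axes as the box's.
- cover_c (a joint): angle of the cover of bay_c, rad: 0 shut and level; grows as the ribbed far end sinks into the well and the front edge rises; 1.57 (its stop) is upright. The free cover starts to turn at 2 to 4 N pressed on its ribs, its hinge has drag and holds it at whatever angle it is left. A clipped cover yields 1 to 2 mm at its ribs and springs back.
- press_c (a point): point on the top face of the cover of bay_c, in the middle of its three low thumb ribs, 28 mm beyond the pin line (19 mm from the cover's far edge). Moves with the cover. The well below is about 60 mm deep and empty there; its inner back wall is 21 mm farther back.
- lip_c (a point): middle of the front top edge of the cover of bay_c (end nearest the robot), 67 mm from the pin line. Moves with the cover: it rises as the cover tips.
- bay_d: one of the four bays, in any order in the row: 126 x 72 x 66 mm well, 4 mm walls, rim 70 mm above the bench. Its plastic cover, 114 (x) x 60 (y) x 6 mm, lies flush with the rim, 2 mm gap all round; all four look alike. Cross pin of a cover: along y, 10 mm beyond the bay's middle, 6 mm below the rim. Origin: centre of the underside, 4 mm above the bench; axes as the box's.
- cover_d (a joint): angle of the cover of bay_d, rad: 0 shut and level; grows as the ribbed far end sinks into the well and the front edge rises; 1.57 (its stop) is upright. The free cover starts to turn at 2 to 4 N pressed on its ribs, its hinge has drag and holds it at whatever angle it is left. A clipped cover yields 1 to 2 mm at its ribs and springs back.
- press_d (a point): point on the top face of the cover of bay_d, in the middle of its three low thumb ribs, 28 mm beyond the pin line (19 mm from the cover's far edge). Moves with the cover. The well below is about 60 mm deep and empty there; its inner back wall is 21 mm farther back.
- lip_d (a point): middle of the front top edge of the cover of bay_d (end nearest the robot), 67 mm from the pin line. Moves with the cover: it rises as the cover tips.
- specimen_pot: white specimen pot with lid, 48 mm wide, 83 mm high, upright to the left of the box; bystander. Origin: centre of its underside.
- tube_left: sample tube with a blue cap, 30 mm wide, 102 mm high, upright to the left of the box; bystander. Origin: centre of its underside.
- tube_back: sample tube with a blue cap, 30 mm wide, 99 mm high, upright behind the box; bystander. Origin: centre of its underside.
- marker: marker pen 142 mm long, 14 mm thick, lying behind the box; bystander. Origin: centre of its underside.

How it is judged (in metres and radians):
On the way:
1. the tilting cover has been rocked by a press of the fingers (more than 0.1 rad) (((value of joint cover_a between 0.1 and 1.1 rad and contact force between the fingers and bay_a above 0.3 N) or (value of joint cover_b between 0.1 and 1.1 rad and contact force between the fingers and bay_b above 0.3 N) or (value of joint cover_c between 0.1 and 1.1 rad and contact force between the fingers and bay_c above 0.3 N) or (value of joint cover_d between 0.1 and 1.1 rad and contact force between the fingers and bay_d above 0.3 N))), for 0.02 s.
At the end, for the whole second after the job is handed in: one cover stands open at more than 1.25 rad (within about 18 degrees of upright) and at rest; the pot, both tubes and the marker are within 15 mm of where they stood (((value of joint cover_a above 1.25 rad and velocity of joint cover_a below 0.05 rad/s) or (value of joint cover_b above 1.25 rad and velocity of joint cover_b below 0.05 rad/s) or (value of joint cover_c above 1.25 rad and velocity of joint cover_c below 0.05 rad/s) or (value of joint cover_d above 1.25 rad and velocity of joint cover_d below 0.05 rad/s)) and distance of each of specimen_pot, tube_left, tube_back, marker from where it was at the start of the episode below 0.015 m); the robot touches nothing.
It fails at once if a cover or its bay is forced or squeezed: more than 45 N from the fingers (contact force between the fingers and bay_a above 45 N or contact force between the fingers and bay_b above 45 N or contact force between the fingers and bay_c above 45 N or contact force between the fingers and bay_d above 45 N).
It fails at once if the pot, a tube or the marker is picked up, shifted more than 15 mm or tipped (distance of any of specimen_pot, tube_left, tube_back, marker from where it was at the start of the episode above 0.015 m or angle between any of specimen_pot, tube_left, tube_back's own z axis and vertical above 0.35 rad).
It also fails if it takes over 54 s, if anything falls off the work surface, if the arm or the gripper's body presses on something with over 40 N, if the wrist force passes 120 N, or if a joint passes its speed limit or range.

## Working session

There is one attempt and no reset: what is moved stays moved. The work goes in short steps, Python scripts to look and compute and a shell command to move; the robot and the scene stay as the last step left them, time stands still between calls to the robot, and variables do not carry over. Pictures are saved under pics/ and viewed, at most 10 in all, crops included, and the job is handed in when it is done.

```bash
mkdir -p pics; python3 - <<'E'
from station import arm
import cv2,numpy as np
s=arm.read_state();print(s['time_s'],s['eef_pos'],s['tool_rot'],s['contact_force'],s['width'])
for n in ['top','scene']:
    c=arm.read_camera(n);cv2.imwrite(f'pics/{n}0.png',c['img'][:,:,::-1]);np.savez(f'{n}0.npz',**c);print(c.keys(),c['camera_matrix'],c['view'])
E
```

```text
0.0 [168.42267026 575.56928976 255.24555795] [ 9.10827587e-04  9.89874644e-01 -1.41941375e-01 -8.04708133e-05] [-0.41383568 -0.78848144  0.25944054] 1.0019733134804036
dict_keys(['img', 'camera_matrix', 'view']) [[375.45127582   0.         321.34641765]
 [  0.         375.45127582 204.30873141]
 [  0.           0.           1.        ]] [[ 2.20084636e-02 -9.99697772e-01  1.09541330e-02  2.69386694e+02]
 [ 9.81651051e-01  2.36844164e-02  1.89209572e-01 -5.17765003e+02]
 [-1.89411830e-01  6.58892419e-03  9.81875626e-01 -8.19683532e+02]
 [ 0.00000000e+00  0.00000000e+00  0.00000000e+00  1.00000000e+00]]
dict_keys(['img', 'camera_matrix', 'view']) [[463.89825651   0.         318.02458771]
 [  0.         463.89825651 195.64089377]
 [  0.           0.           1.        ]] [[ 6.87880379e-01 -7.25798609e-01 -6.07976738e-03 -1.65242027e+02]
 [ 4.90023806e-01  4.58211429e-01  7.41565207e-01 -4.41396462e+02]
 [-5.35441177e-01 -5.13087386e-01  6.70853248e-01 -4.91470007e+02]
 [ 0.00000000e+00  0.00000000e+00  0.00000000e+00  1.00000000e+00]]
```

View pics/top0.png

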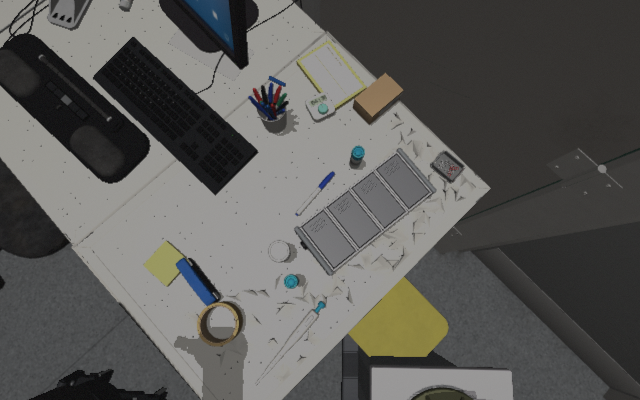

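View pics/scene0.png

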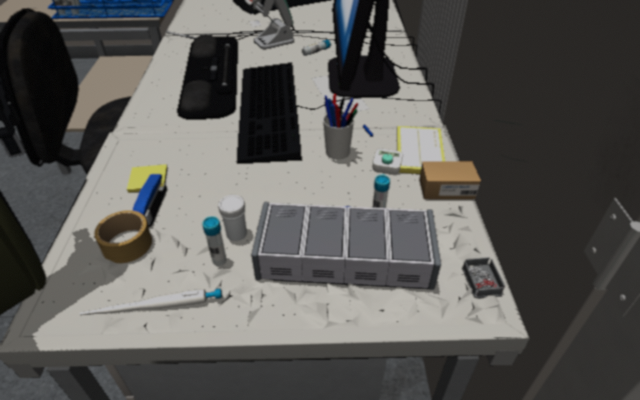

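The top view shows the box running from about (313,250) to (418,170), with its covers as mid-grey quads. The marker is at (315,193), the tube behind at (357,155), the pot at (280,251) and the left tube at (291,281). Next I'll segment the covers and cast rays onto the z=70 plane.

```bash
cat > h.py <<'E'
import numpy as np
def cast(c,uv,z):
    K=c['camera_matrix'];V=c['view'];uv=np.atleast_2d(uv).astype(float)
    d=np.c_[(uv-[K[0,2],K[1,2]])/K[0,0],np.ones(len(uv))]*[1,-1,-1]
    R=V[:3,:3];o=-R.T@V[:3,3];w=d@R
    return o+w*((z-o[2])/w[:,2])[:,None]
def proj(c,p):
    q=np.atleast_2d(p)@c['view'][:3,:3].T+c['view'][:3,3];q=q*[1,-1,-1];K=c['camera_matrix']
    return q[:,:2]/q[:,2:]*K[0,0]+[K[0,2],K[1,2]]
E
python3 - <<'E'
import numpy as np,cv2
from h import *
c=dict(np.load('top0.npz'));im=c['img'];g=cv2.cvtColor(im,cv2.COLOR_RGB2GRAY)
print([im[r,cc] for r,cc in[(240,327),(180,405),(215,350),(195,382)]])
m=((g>70)&(g<125)).astype(np.uint8)*255
x=np.zeros_like(m);x[140:285,285:445]=m[140:285,285:445]
n,l,s,ct=cv2.connectedComponentsWithStats(x,connectivity=4)
for i in range(1,n):
    if s[i,4]>300:
        p=np.argwhere(l==i)[:,::-1].astype(np.float32);r=cv2.minAreaRect(p)
        b=cast(c,cv2.boxPoints(r),70)
        print(s[i,4],ct[i].round(1),cast(c,r[0],70).round(1),r[1],b[:,:2].round(0).tolist())
for n,uv,z in[('pot',(280,250),83),('tl',(291,281),102),('tb',(358,153),99),('m1',(297,213),10),('m2',(333,174),10)]:print(n,cast(c,uv,z).round(0))
v=cv2.resize(im[140:285,285:445],None,fx=4.5,fy=4,interpolation=cv2.INTER_CUBIC);cv2.imwrite('pics/crop.png',v[:,:,::-1])
E
```

```text
[array([118, 118, 120], dtype=uint8), array([104, 105, 107], dtype=uint8), array([114, 113, 115], dtype=uint8), array([108, 108, 110], dtype=uint8)]
328 [416.7 170.3] [[595.2  61.8  70. ]] (57.48185348510742, 9.179612159729004) [[639.0, 112.0], [654.0, 96.0], [552.0, 12.0], [538.0, 28.0]]
1331 [402.7 180.3] [[566.9  96.8  70. ]] (52.57062530517578, 27.113292694091797) [[592.0, 159.0], [636.0, 111.0], [542.0, 35.0], [500.0, 83.0]]
1391 [378.4 199.2] [[521.5 152.6  70. ]] (52.96977233886719, 27.8915958404541) [[547.0, 215.0], [590.0, 166.0], [496.0, 91.0], [455.0, 140.0]]
1419 [353.7 218.5] [[475.9 208.2  70. ]] (53.41143035888672, 28.267452239990234) [[502.0, 271.0], [544.0, 221.0], [450.0, 146.0], [410.0, 195.0]]
591 [341.5 243.9] [[433.6 175.6  70. ]] (55.81404113769531, 141.3580322265625) [[455.0, 343.0], [535.0, 33.0], [412.0, 10.0], [337.0, 311.0]]
1462 [328.4 238.3] [[430.1 264.3  70. ]] (53.896453857421875, 28.859939575195312) [[456.0, 327.0], [497.0, 278.0], [405.0, 202.0], [365.0, 251.0]]
1039 [427.6 270. ] [[376.2  54.8  70. ]] (37.0, 41.0) [[416.0, 99.0], [418.0, 8.0], [337.0, 11.0], [336.0, 101.0]]
pot [[402. 369.  83.]]
tl [[337. 341. 102.]]
tb [[620. 202.  99.]]
m1 [[496. 339.  10.]]
m2 [[595. 254.  10.]]
```

View pics/crop.png

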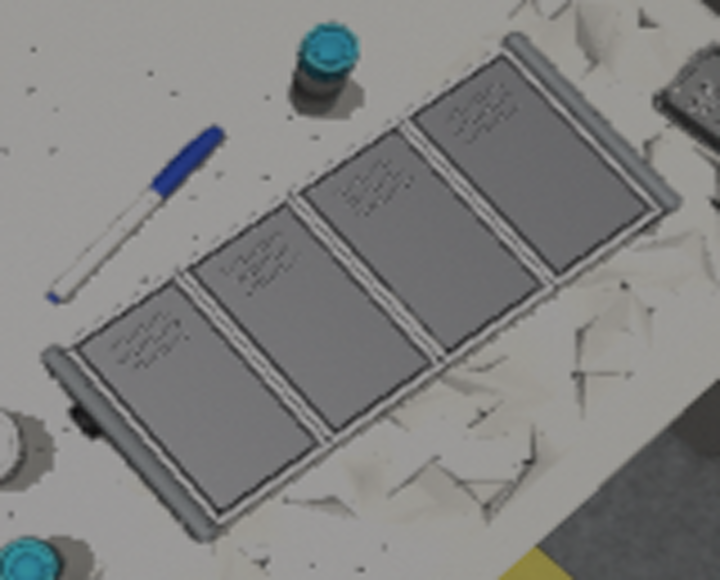

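```bash
python3 -m creep '[[2.91,-2.87,-0.9,0,0,0.097],[2.91,-2.87,-0.9,0,0,0.097],[2.91,-2.87,-0.9,0,0,0.097],[2.91,-2.87,-0.9,0,0,0.097],[2.91,-2.87,-0.9,0,0,0.097],[2.91,-2.87,-0.9,0,0,0.097],[2.91,-2.87,-0.9,0,0,0.097],[2.91,-2.87,-0.9,0,0,0.097],[2.91,-2.87,-0.9,0,0,0.097],[2.91,-2.87,-0.9,0,0,0.097],[0,0,0,0,0,0],[0,0,0,0,0,0]]' -1
```

```text
time_s: 1.6
eef_pos: [459.4, 288.8, 166.1]
tool_rot: [0.0, 0.942, 0.335, -0.0]
contact_force: [0.6, 0.2, 0.2]
width: -0.001
gripper_force: 0.0
```

```bash
python3 -m creep '[[0,0,-2,0,0,0],[0,0,-2,0,0,0],[0,0,-2,0,0,0],[0,0,0,0,0,0],[0,0,0,0,0,0]]'
python3 - <<'E'
from station import arm
import cv2,numpy as np
from h import *
c=arm.read_camera('scene');p=arm.read_state()['eef_pos'];im=c['img']
print(p,proj(c,[p[0],p[1],p[2]-25]))
cv2.imwrite('pics/s1.png',cv2.resize(im[120:320,180:480],None,fx=2.6,fy=2.6)[:,:,::-1])
E
```

```text
time_s: 2.22
eef_pos: [459.6, 289.1, 106.5]
tool_rot: [0.0, 0.942, 0.336, 0.0]
contact_force: [-0.2, 0.1, -0.3]
width: -0.002
gripper_force: 0.0
[459.76025607 289.19589414 107.00838963] [[284.87752349 208.35496468]]
```

View pics/s1.png

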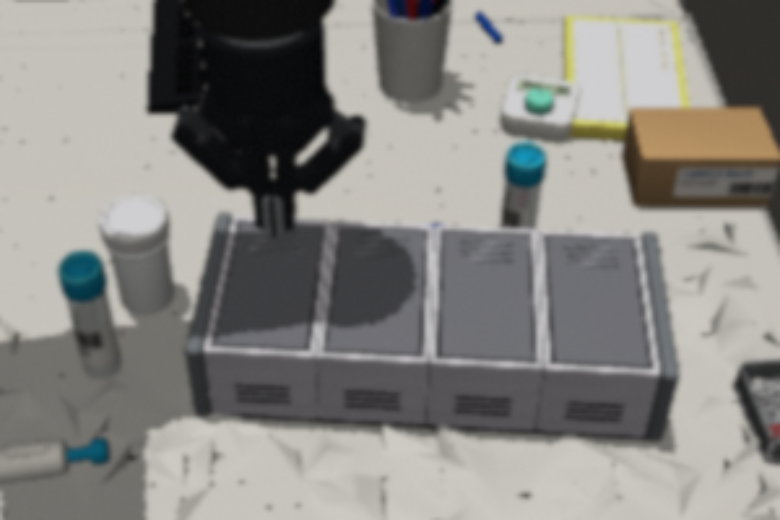

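The shut fingertips, at crop pixel (275,230), are over the ribs of the leftmost cover. I'll press gently there.

```bash
python3 -m creep '[[0,0,-0.5,0,0,0],[0,0,-0.4,0,0,0],[0,0,0,0,0,0]]' | sed -n '2p;4p'; python3 -m creep '[[0,0,-0.1,0,0,0],[0,0,-0.1,0,0,0],[0,0,0,0,0,0]]'| sed -n '2p;4p'; python3 -m creep '[[0,0,-0.1,0,0,0],[0,0,0,0,0,0]]'| sed -n '2p;4p'
```

```text
eef_pos: [459.4, 288.6, 96.8]
contact_force: [-0.0, 0.0, -0.6]
eef_pos: [459.6, 288.8, 95.2]
contact_force: [0.3, 0.6, 0.9]
eef_pos: [459.7, 288.9, 94.8]
contact_force: [-2.1, -0.6, 2.7]
```

```bash
for i in 1 2; do :; done; python3 -m creep '[[0,0,-0.1,0,0,0],[0,0,0,0,0,0]]'| sed -n '2p;4p'; python3 -m creep '[[0,0,-0.1,0,0,0],[0,0,0,0,0,0]]'| sed -n '2p;4p'
```

```text
eef_pos: [459.8, 288.9, 94.4]
contact_force: [-3.3, -1.1, 6.2]
eef_pos: [459.9, 289.0, 94.0]
contact_force: [-3.9, -0.8, 9.7]
```

Force climbs at about 9 N/mm, so this cover is clipped. On to the next one.

```bash
python3 -m creep '[[0,0,1,0,0,0],[0,0,1,0,0,0],[2.29,-2.8,0,0,0,0],[2.27,-2.78,0,0,0,0],[0,0,0,0,0,0],[0,0,-1,0,0,0],[0,0,-0.5,0,0,0],[0,0,0,0,0,0]]' | sed -n '2p;4p'; python3 -m creep '[[0,0,-0.1,0,0,0],[0,0,-0.1,0,0,0],[0,0,-0.1,0,0,0],[0,0,0,0,0,0]]'| sed -n '2p;4p'; python3 -m creep '[[0,0,-0.1,0,0,0],[0,0,0,0,0,0]]'| sed -n '2p;4p';python3 -m creep '[[0,0,-0.1,0,0,0],[0,0,0,0,0,0]]'| sed -n '2p;4p'
```

```text
eef_pos: [504.5, 233.3, 96.4]
contact_force: [-0.2, -0.7, -0.8]
eef_pos: [505.3, 233.2, 94.9]
contact_force: [-2.4, 0.9, 3.3]
eef_pos: [505.4, 233.3, 94.4]
contact_force: [-3.3, 0.6, 7.3]
eef_pos: [505.4, 233.4, 94.0]
contact_force: [-5.2, 0.0, 9.1]
```

Clipped as well. Moving to the third.

```bash
python3 -m creep '[[0,0,1,0,0,0],[0,0,1,0,0,0],[2.29,-2.8,0,0,0,0],[2.27,-2.78,0,0,0,0],[0,0,0,0,0,0],[0,0,-1,0,0,0],[0,0,-0.5,0,0,0],[0,0,0,0,0,0]]' | sed -n '2p;4p'; python3 -m creep '[[0,0,-0.1,0,0,0],[0,0,-0.1,0,0,0],[0,0,-0.1,0,0,0],[0,0,0,0,0,0]]'| sed -n '2p;4p'; python3 -m creep '[[0,0,-0.1,0,0,0],[0,0,0,0,0,0]]'| sed -n '2p;4p';python3 -m creep '[[0,0,-0.1,0,0,0],[0,0,0,0,0,0]]'| sed -n '2p;4p'
```

```text
eef_pos: [550.1, 177.5, 96.4]
contact_force: [0.3, 0.5, 0.5]
eef_pos: [550.9, 177.5, 94.7]
contact_force: [-0.7, -0.2, 2.0]
eef_pos: [551.1, 177.6, 93.7]
contact_force: [-0.2, 2.7, 2.6]
eef_pos: [551.1, 177.4, 92.5]
contact_force: [0.3, 2.4, 2.8]
```

The third cover gives way at about 2.7 N, so I'll keep pressing it.

```bash
python3 -m creep '[[0,0,-0.15,0,0,0],[0,0,-0.15,0,0,0],[0,0,0,0,0,0]]' | sed -n '2p;4p'; python3 -m creep '[[0,0,-0.2,0,0,0],[0,0,-0.2,0,0,0],[0,0,-0.2,0,0,0],[0,0,0,0,0,0]]'| sed -n '2p;4p'
```

```text
eef_pos: [550.9, 177.2, 89.1]
contact_force: [2.2, 3.0, 2.6]
eef_pos: [550.2, 176.7, 82.4]
contact_force: [0.4, 0.0, -0.3]
```

```bash
python3 -m creep '[[0,0,-0.25,0,0,0],[0,0,-0.25,0,0,0],[0,0,-0.25,0,0,0],[0,0,-0.25,0,0,0],[0,0,0,0,0,0]]'| sed -n '2p;4p'
python3 - <<'E'
from station import arm
import cv2
im=arm.read_camera('scene')['img']
cv2.imwrite('pics/s2.png',cv2.resize(im[120:320,180:480],None,fx=2.6,fy=2.6)[:,:,::-1])
E
```

```text
eef_pos: [550.6, 177.2, 72.7]
contact_force: [0.9, 0.5, -0.2]
```

View pics/s2.png

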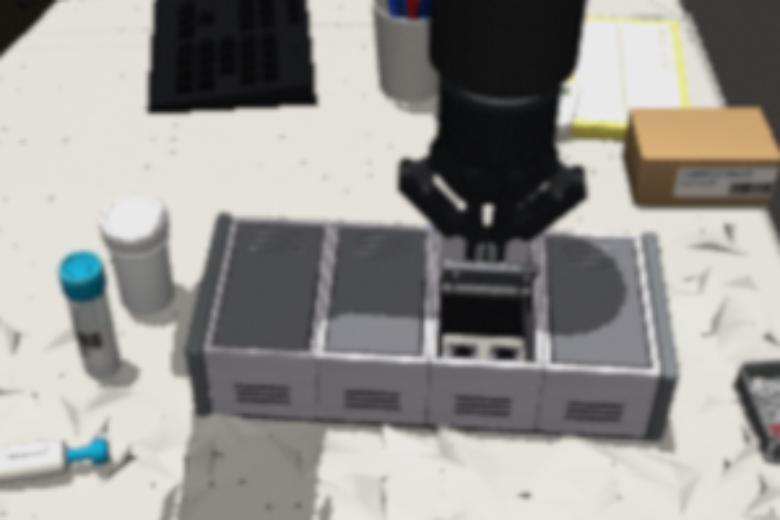

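```bash
python3 - <<'E'
from station import arm
from h import *
import numpy as np
c=arm.read_camera('scene');pin=np.array([529.2,158.9,64]);x=np.array([.774,.633,0]);z=np.array([0,0,1.])
for d in [0,30,45,60,75,90]:
    a=np.radians(d);n=x*np.sin(a)+z*np.cos(a);e=x*np.cos(a)-z*np.sin(a)
    f=lambda p:((proj(c,p)[0]-[180,120])*2.6).round(0)
    print(d,f(pin-67*e+6*n),f(pin-67*e),f(pin),f(pin+47*e))
E
```

```text
0 [483. 359.] [482. 365.] [482. 288.] [482. 240.]
30 [486. 310.] [486. 319.] [482. 288.] [480. 270.]
45 [487. 281.] [487. 291.] [482. 288.] [479. 287.]
60 [488. 254.] [488. 263.] [482. 288.] [478. 304.]
75 [489. 229.] [489. 237.] [482. 288.] [478. 320.]
90 [489. 209.] [489. 216.] [482. 288.] [478. 335.]
```

The image shows the third cover tipped about 55–60° with its lip at crop row 265 and the sockets exposed. I'll lift out, go round to the front and push the underside of the lip backwards.

```bash
python3 -m creep '[[0,0,2,0,0,0],[0,0,3,0,0,0],[0,0,4,0,0,0],[0,0,3,0,0,0],[0,0,0,0,0,0],[-2.27,-1.86,0,0,0,0],[-2.27,-1.86,0,0,0,0],[-2.27,-1.86,0,0,0,0],[0,0,0,0,0,0],[0,0,0,0,0,0]]'| sed -n '2p;4p'
python3 - <<'E'
from station import arm
import cv2
im=arm.read_camera('scene')['img']
cv2.imwrite('pics/s3.png',cv2.resize(im[120:320,180:480],None,fx=2.6,fy=2.6)[:,:,::-1])
E
```

```text
eef_pos: [482.7, 121.5, 193.4]
contact_force: [-0.7, 0.3, 0.1]
```

View pics/s3.png

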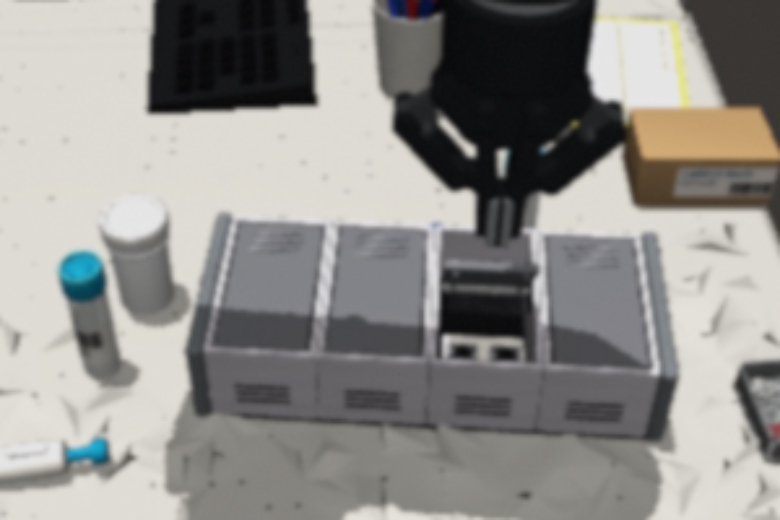

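The cover stays at about 55° (lip at crop row 265). I'll lower the fingertips in front of it and push.

```bash
python3 -m creep '[[-0.8,-0.65,0,0,0,0],[0,0,-2,0,0,0],[0,0,-2,0,0,0],[0,0,-2.8,0,0,0],[0,0,0,0,0,0]]'| sed -n '2p;4p'
python3 -m creep '[[0.77,0.63,0,0,0,0],[0.77,0.63,0,0,0,0],[0.39,0.32,0,0,0,0],[0.39,0.32,0,0,0,0],[0,0,0,0,0,0]]'| sed -n '2p;4p'
python3 -m creep '[[0.39,0.32,0,0,0,0],[0.39,0.32,0,0,0,0],[0.39,0.32,0,0,0,0],[0,0,0,0,0,0]]'| sed -n '2p;4p'
```

```text
eef_pos: [473.0, 114.1, 121.6]
contact_force: [-0.8, 0.1, 0.6]
eef_pos: [498.1, 134.2, 125.2]
contact_force: [-0.2, -0.2, -0.1]
eef_pos: [509.8, 143.8, 125.1]
contact_force: [0.1, -0.1, -0.2]
```

```bash
python3 -m creep '[[0.31,0.25,0,0,0,0],[0.31,0.25,0,0,0,0],[0,0,0,0,0,0]]'| sed -n '2p;4p'
python3 -m creep '[[0.16,0.13,0,0,0,0],[0.16,0.13,0,0,0,0],[0,0,0,0,0,0]]'| sed -n '2p;4p'
python3 - <<'E'
from station import arm
import cv2
im=arm.read_camera('scene')['img']
cv2.imwrite('pics/s4.png',cv2.resize(im[120:320,180:480],None,fx=2.6,fy=2.6)[:,:,::-1])
E
```

```text
eef_pos: [516.0, 148.7, 125.2]
contact_force: [0.6, -0.4, 0.2]
eef_pos: [519.1, 151.2, 125.2]
contact_force: [0.2, -0.1, -0.3]
```

View pics/s4.png

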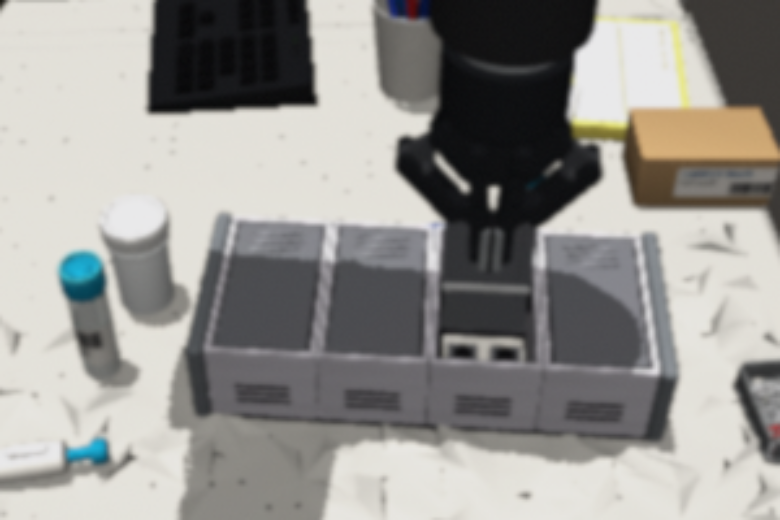

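The lip has risen to crop row 222, about 80°. A little more push should bring it upright.

```bash
for k in 1; do :; done; python3 -m creep '[[0.16,0.13,0,0,0,0],[0.08,0.06,0,0,0,0],[0,0,0,0,0,0]]'| sed -n '2p;4p'
python3 -m creep '[[0.16,0.13,0,0,0,0],[0,0,0,0,0,0]]'| sed -n '2p;4p'
python3 -m creep '[[0.08,0.06,0,0,0,0],[0,0,0,0,0,0]]'| sed -n '2p;4p'
```

```text
eef_pos: [520.8, 152.5, 125.3]
contact_force: [-4.2, -2.4, 3.5]
eef_pos: [521.0, 152.6, 125.2]
contact_force: [-13.0, -5.5, 6.5]
eef_pos: [521.1, 152.7, 125.2]
contact_force: [-17.0, -7.7, 10.3]
```

It's against its stop. I'll back off, lift clear and check.

```bash
python3 -m creep '[[-0.4,-0.33,0,0,0,0],[-1.2,-0.98,0,0,0,0],[-2,-1.64,0,0,0,0],[-2,-1.64,0,0,0,0],[0,0,2,0,0,0],[0,0,4,0,0,0],[0,0,4,0,0,0],[0,0,0,0,0,0],[0,0,0,0,0,0]]'| sed -n '2p;4p'
python3 - <<'E'
from station import arm
import cv2
im=arm.read_camera('scene')['img']
cv2.imwrite('pics/s5.png',cv2.resize(im[120:320,180:480],None,fx=2.6,fy=2.6)[:,:,::-1])
E
```

```text
eef_pos: [467.7, 109.2, 224.8]
contact_force: [-0.1, 0.1, -0.9]
```

View pics/s5.png

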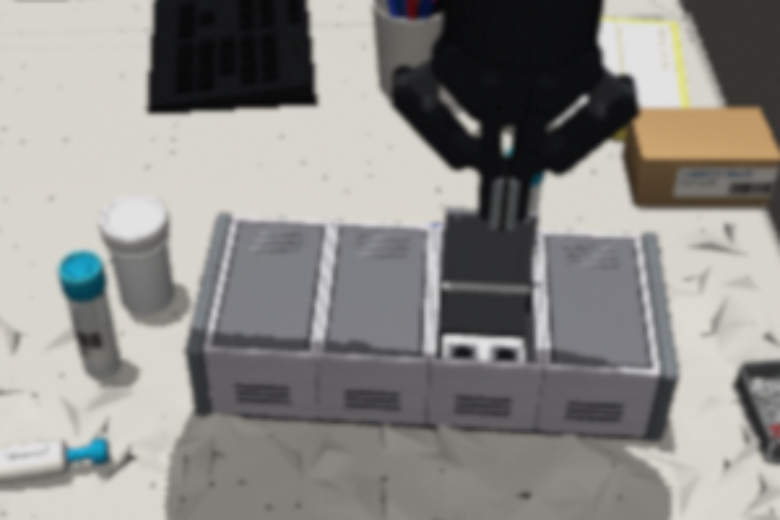

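The cover stands upright (lip at crop row 212, about 88°), the arm is clear, and the pot and left tube look unmoved.

```bash
python3 -c "
from station import arm
print(arm.finish_job())"
```

```text
the job is handed in; nothing more can be done
None
```

The third cover from the left was the tilting one; it now stands upright at about 88° by the camera, the arm is clear of it, and the job is handed in, though the hand-in returned no verdict.

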